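# Reset the crimp counter through its guarded well

## Robot

A 6-joint arm with a two-finger parallel gripper is mounted at the origin on a cart in front of the work surface, level with it; the furniture and walls round the work are solid. World frame = base frame: x ahead of the robot, y to its left, z up, the work surface at z = 0. Lengths are in m, angles in rad, forces in N, time in s.
With the tool pointing down it reaches from about 0.4 to 0.825 m from the base axis. Payload 7 kg.
Tool frame: the origin (TCP) lies midway between the tips of the shut fingers; the grasp point (between the pads) lies 19 mm behind it; z points along the fingers, y is the line along which they close (so a half turn about z gives the same grasp; the last joint's range is limited). The gripper opens to 88 mm and grips with 3 to 60 N. Pads are 19 mm wide; open, the fingers measure 130 mm over their backs; the gripper's body (78 mm by 193 mm) begins 47 mm behind the grasp point.
Start: joints at [1.419, 0.359, 0.012, 0, -1.224, -0.288], TCP at [0.287, 0.611, 0.227] pointing down, gripper open.
Joint ranges: [-3.07, 3.07], [-1.43, 2.12], [-1.02, 1.25], [-3.03, 1.67], [-3.05, -0], [-3.03, 3.03]. Speed limits (rad/s): [2.39, 2.39, 3.01, 3.14, 3.14, 3.14].

## Interface

Orientations are given as [roll, pitch, yaw] about the fixed x, y, z axes, in that order (R = Rz(yaw) Ry(pitch) Rx(roll)).
In Python, from station import monitor, viewer, arm gives the robot as it stands.
- The arm moves only by the tool move_arm, never from a script. Its argument "deltas" is a list that holds one entry, the list of rows, each a list of 7 numbers: the turn, a rotation vector about the tool's x, y, z in degrees, then the shift along the tool's x, y, z in m, then the finger opening in m, from 0 to 0.0876. A call has 1 to 12 rows; each row is the pose to reach, as a shift and turn from the pose commanded when the call began, along the tool's axes at that moment; what a row does not reach only later rows make up. A row lasts 1/12 s, in which the tool goes at most 41.7 mm and 7.16 degrees, less where a joint would pass 70% of its speed; a pose out of reach is approached as far as the arm can. A call with a gripper value outside its range is refused whole. The fingers move at their own pace and stop on an object; "force" is the grip in N (left out, the last holds). Time passes only in rows, so rows that repeat a pose let the fingers close. It gives the time, the measured TCP pose, the force and the opening at its end, in the units of the state.
- monitor.get_state(): the state, without advancing time (a new reading comes with each control period).
- viewer.grab_frame(name): name is "scene" or "top"; returns a dict with "frame" (400x640x3 uint8, blue, green, red), "vfov" (degrees; the focal length in pixels is half the picture's height over the tangent of half this angle, whatever the lens; pixels are square), "cx", "cy" (the principal point, pixels), "xyz" and "orientation" of the camera in the world. Camera axes: x right, y down, z forward; pixel columns grow to the right and rows downward; lengths in m; the calibration is good to about 2 mm. A picture is of the moment at which its call begins. There is no depth.
- arm.job_done(): hands the job in, once; it reports no verdict.
The state is a dict: "t": time; "q": joint angles; "qd": joint speeds; "joint_efforts": joint torques, N m; "eef_pos": TCP position; "ee_rot": TCP orientation; "force": force on the tool from outside, world axes, zero at the start; "moment": the same for the moment, N m; "width": finger opening in m.
Only numpy, scipy, OpenCV 4.12 (cv2) and the standard library are available. Lean on these libraries where they do the work, as an engineer would, in place of code of your own. Each camera call takes 0.05 s, during which the arm holds its last target. There are 200 camera calls.

## Task

Reset the crimp counter: push the sliding guard fully aside by its rib, reach a fingertip down into the well it uncovers, press the sunken round key fully down, keep it down for about a second and let it up, then push the guard fully home over that well again. Do it all by pushing and pressing with light force, without pinching the guard's rib: never lift the counter or shove it out of its place, do not press the square key in the other well, and leave the crimp die, the vial and the marker pen alone.

Things in the scene. Friction and masses are not known exactly. Their poses are not given: they have to be found in the camera images.
- counter: crimp counter: low grey bench instrument with black end cheeks, 116 (x) x 168 (y) x 62 mm, 1.8 kg, loose on rubber feet. Origin at the centre of its underside; x to its rear (display side), y along its length. Its flat top panel (62 mm up) has two equal wells side by side along y, guide rails 5 mm high along both sides of them and a display 3 mm high behind; only the guard rises higher
- well_round (a point): centre of the mouth of the well with the round key, level with the panel, 36 mm to the counter's +y side and 18 mm ahead (-x) of its middle; the well is 46 mm (x) by 52 mm (y) wide and 32 mm deep; axes as the counter's
- well_square (a point): centre of the mouth of the other well, of the same size, with the square key, 72 mm further to the counter's -y; axes as the counter's
- round_key_top (a point): centre of the top face of the round key, 28 mm across, off-white; at rest the face lies 18 mm below the panel; moves down with the key
- round_key (a joint): travel of the round key, m: 0 up, 0.006 fully down; springs back; takes about 2 N to start and 5 N fully down
- square_key (a joint): travel of the square key (25 mm square, off-white, otherwise like the round key), m: 0 up, 0.006 fully down
- guard_rib (a point): centre of the top edge of the guard's rib, 19 mm above the panel. The guard is a steel plate 55 (x) x 64 (y) x 2.5 mm that slides along y on the panel between the rails and covers one well whole; the black rib stands across its middle, 40 mm long (x), 8 mm thick (y), 16 mm high above the plate; axes as the counter's
- guard (a joint): travel of the guard (body guard), m: 0 home over the round key's well, 0.072 fully aside over the square key's well; grows towards the counter's -y; starts nearly home; slides stiffly (about 1 to 2 N) and stays where it is left, with a stop at either end
- die: crimp die, bystander: small bare-metal V block 27 x 36 x 16 mm, loose, behind the counter (its +x side); origin at the centre of its underside
- vial: ferrule vial, bystander: upright clear vial with a cap, 30 x 32 x 60 mm, loose, behind the counter (its +x side); origin at the centre of its underside
- pen: marker pen, bystander: 20 x 135 x 17 mm, lying loose beyond the counter's +y end, roughly along the counter's x; origin at the centre of its underside

How it is judged:
By the outcome, as a careful person would: the job done as asked, in the order asked, and still so for the second after the job is handed in, with the robot touching nothing.
It also fails if it takes over 51 s, if anything falls off the work surface, if the arm or the gripper's body presses on something with over 40 N, if the wrist force passes 120 N, or if a joint passes its speed limit or range.

## Working session

There is one attempt and no reset: what is moved stays moved. The work goes in short steps, Python scripts to look and compute and a tool call to move; the robot and the scene stay as the last step left them, time stands still between calls to the robot, and variables do not carry over. Pictures are saved under pics/ and viewed, on a budget of 10 in all, crops included, one or two more only if the job needs it, and the job is handed in when it is done.

Besides the shell and the picture viewer there is one more tool, called after ">>>" as name(argument=value, ...), one argument or row to a line, values as JSON. move_arm: Moves the arm, as the interface text tells. Its arguments: {"type":"object","properties":{"deltas":{"type":"array","items":{"type":"array","items":{"type":"array","items":{"type":"number"}}}},"force":{"type":"number"}},"required":["deltas"]}

```bash
mkdir -p pics
python3 - <<'E'
from station import monitor, viewer
import cv2
s=monitor.get_state(); print({k:s[k] for k in('t','eef_pos','ee_rot','force','width')})
for n in("scene","top"):
    f=viewer.grab_frame(n); cv2.imwrite(f"pics/{n}0.png",f["frame"]); print(n,{k:f[k] for k in f if k!="frame"})
E
```

```text
{'t': 0.0, 'eef_pos': array([0.28721427, 0.61028135, 0.22561001]), 'ee_rot': array([ 3.13990539e+00, -1.38841047e-04, -4.39927378e-01]), 'force': array([ 0.76547976,  0.86897044, -0.65352606]), 'width': 0.08767419259995454}
scene {'vfov': 49.27970879147757, 'cx': 318.4874506885558, 'cy': 201.04300803623462, 'xyz': array([ 0.04724866, -0.19550676,  0.54846996]), 'orientation': array([-2.16917315, -0.01160454, -0.8888756 ])}
top {'vfov': 48.72594831788778, 'cx': 327.58277754983544, 'cy': 200.87568294456418, 'xyz': array([0.47682614, 0.2250768 , 0.92010446]), 'orientation': array([-2.95815926,  0.02420969, -1.56643821])}
```

View pics/top0.png

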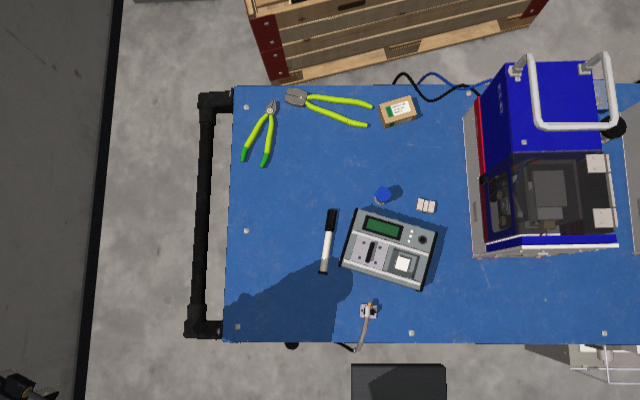

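View pics/scene0.png

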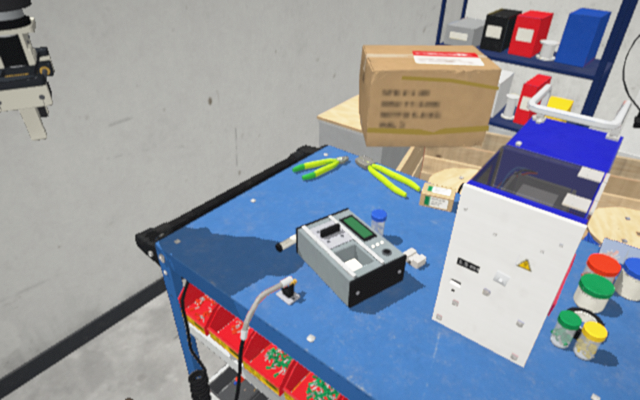

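The top view shows the counter at about (393,248), with the guard on the left, its rib at (370,252) and the exposed square key at (402,263). The pen is at (328,240), and a hose stub is in front at (369,312). In the scene view the counter is at about (350,255). I'll zoom in on both.

```bash
python3 - <<'E'
import cv2,numpy as np
a=cv2.imread("pics/top0.png")[195:335,310:450]; b=cv2.imread("pics/scene0.png")[190:330,270:420]
a=cv2.resize(a,(560,560),interpolation=cv2.INTER_CUBIC)
cv2.imwrite("pics/crop_t.png",a)
cv2.imwrite("pics/crop_s.png",cv2.resize(b,(600,560),interpolation=cv2.INTER_CUBIC))
E
cat > h.py <<'E'
import numpy as np
from scipy.spatial.transform import Rotation as R
import cv2
CAL={}
def cal(f):
    fl=200/np.tan(np.radians(f["vfov"])/2)
    return fl,f["cx"],f["cy"],np.array(f["xyz"]),R.from_euler("xyz",f["orientation"]).as_matrix()
def ray(f,u,v):
    fl,cx,cy,p,M=cal(f); return p,M@np.array([(u-cx)/fl,(v-cy)/fl,1])
def plane(f,u,v,z):
    p,d=ray(f,u,v); return p+d*(z-p[2])/d[2]
def proj(f,X):
    fl,cx,cy,p,M=cal(f); c=M.T@(np.array(X)-p); return np.array([cx+fl*c[0]/c[2],cy+fl*c[1]/c[2]])
E
```

```text
(no output)
```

View pics/crop_t.png

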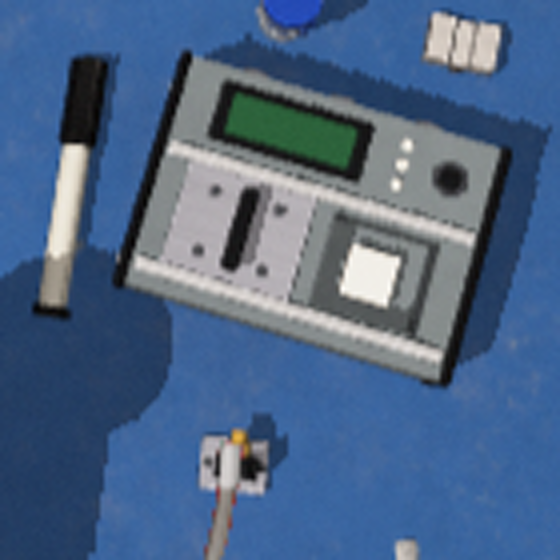

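View pics/crop_s.png

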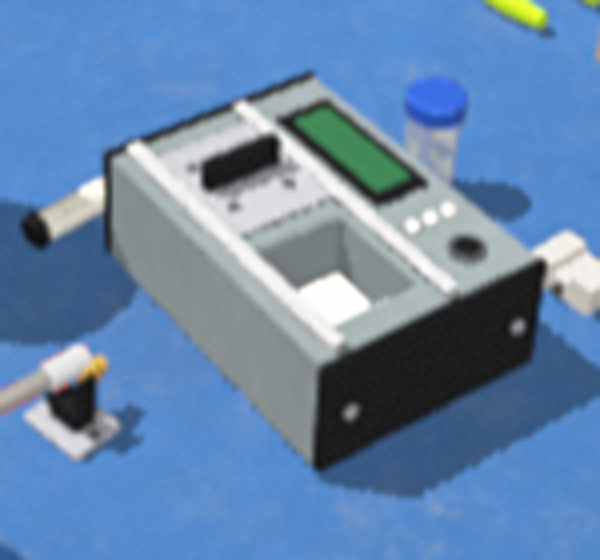

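Counter's panel corners in the top crop are (188,54), (510,150), (445,383), (118,285), and the rib runs (248,188)-(232,270). In the scene crop the corners are (313,73), (545,263), (318,365), (107,152), and the rib is at about (240,160).

Run:
```python
from h import *
from station import viewer
C=np.array([[.058,.084],[.058,-.084],[-.058,-.084],[-.058,.084]])
T=[(188,54),(510,150),(445,383),(118,285)]; S=[(313,73),(545,263),(318,365),(107,152)]
for n,P,o,rib in(("top",T,(310,195),(241,229)),("scene",S,(270,190),(241,160))):
    f=viewer.grab_frame(n); px=lambda p:(p[0]/4+o[0]-.375,p[1]/4+o[1]-.375)
    W=np.array([plane(f,*px(p),.062)[:2] for p in P])
    c=W.mean(0); A=W-c; th=np.arctan2((C[:,0]*A[:,1]-C[:,1]*A[:,0]).sum(),(C*A).sum())
    M=np.array([[np.cos(th),-np.sin(th)],[np.sin(th),np.cos(th)]])
    print(n,"c",c,"yaw",th,"sides",[np.linalg.norm(W[i]-W[i-1]).round(4) for i in range(4)],"res",(np.abs(A-C@M.T)).max())
    print(" rib world",plane(f,*px(rib),.081 if n=="top" else .081),"in counter",M.T@(plane(f,*px(rib),.081)[:2]-c))
    for nm,q in(("round",[-.018,.036]),("sq",[-.018,-.036])): print(nm,c+M@q)
    if n=="top": print("hose top pt z=.06",plane(f,*px((235,445)),.04), plane(f,*px((225,540)),.08))
    print("sq px",proj(f,[*(c+M@[-.018,-.036]),.044]))
```

```text
top c [0.54200848 0.12895052] yaw -0.2938572838616064 sides [np.float64(0.1178), np.float64(0.1625), np.float64(0.1163), np.float64(0.1614)] res 0.0035541549241108195
 rib world [0.53451251 0.16577529 0.081     ] in counter [-0.0178408   0.03307505]
round [0.53520734 0.16862096]
sq [0.5143528  0.09970733]
hose top pt z=.06 [0.43314236 0.16714005 0.04      ] [0.39271115 0.17487307 0.08      ]
sq px [402.49488526 263.60564623]
scene c [0.54319964 0.13172588] yaw -0.3127823992890979 sides [np.float64(0.1163), np.float64(0.1639), np.float64(0.1163), np.float64(0.1606)] res 0.00393304740567952
 rib world [0.52734043 0.16178129 0.081     ] in counter [-0.02433801  0.02371716]
round [0.53715044 0.17151793]
sq [0.51499552 0.10301129]
sq px [352.18711522 263.9977314 ]
```

>>> move_arm(
  deltas=[
    [[0,0,-7.85,0.4075,0.255,0.09,0],[0,0,-7.85,0.4075,0.255,0.09,0],[0,0,-7.85,0.4075,0.255,0.09,0],[0,0,-7.85,0.4075,0.255,0.09,0],[0,0,-7.85,0.4075,0.255,0.09,0],[0,0,-7.85,0.4075,0.255,0.09,0],[0,0,-7.85,0.4075,0.255,0.09,0],[0,0,-7.85,0.4075,0.255,0.09,0],[0,0,-7.85,0.4075,0.255,0.09,0],[0,0,-7.85,0.4075,0.255,0.09,0],[0,0,-7.85,0.4075,0.255,0.09,0],[0,0,-7.85,0.4075,0.255,0.09,0]],
  ],
  force=10,
)

```text
t: 1.2
eef_pos: [0.5484, 0.2038, 0.1359]
ee_rot: [3.141, 0.0, -0.304]
force: [-0.3, 0.6, -0.4]
width: 0.0129
```

>>> move_arm(
  deltas=[
    [[0,0,0,0,0,0,0],[0,0,0,0,0,0,0]],
  ],
)

```text
t: 1.37
eef_pos: [0.5479, 0.2046, 0.1359]
ee_rot: [3.141, 0.001, -0.306]
force: [-0.3, 0.0, 0.3]
width: 0.0022
```

Run:
```python
from h import *
from station import viewer
A=viewer.grab_frame("scene");B=viewer.grab_frame("top")
a=A["frame"][130:290,250:450];b=B["frame"][190:300,320:450]
r=lambda i:cv2.resize(i,(600,int(i.shape[0]*600/i.shape[1])),interpolation=cv2.INTER_CUBIC)
cv2.imwrite("pics/a1.png",r(a)); print(proj(A,[.5479,.2046,.1359]))
```

```text
[318.5658547  189.54480711]
```

View pics/a1.png

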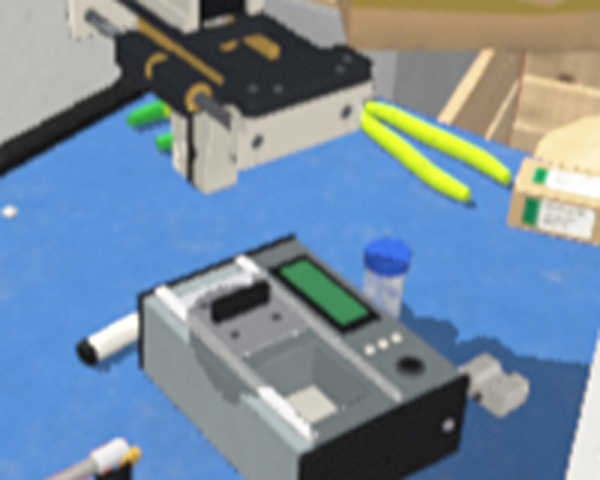

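The shut fingertips appear at crop (205,180), matching the projected TCP. The rib is in front of them and the way is clear. I'll go down beside the rib.

>>> move_arm(
  deltas=[
    [[0,0,0,0,0,0.03,0],[0,0,0,0,0,0.055,0],[0,0,0,0,0,0.065,0],[0,0,0,0,0,0.065,0]],
  ],
)

```text
t: 1.8
eef_pos: [0.5457, 0.2066, 0.0694]
ee_rot: [3.138, 0.003, -0.301]
force: [-0.0, -0.3, -0.2]
width: 0.0004
```

>>> move_arm(
  deltas=[
    [[0,0,0,0,0.004,0,0],[0,0,0,0,0.008,0,0],[0,0,0,0,0.012,0,0],[0,0,0,0,0.016,0,0],[0,0,0,0,0.02,0,0],[0,0,0,0,0.024,0,0]],
  ],
)

```text
t: 2.3
eef_pos: [0.5406, 0.1834, 0.0723]
ee_rot: [-3.14, -0.001, -0.303]
force: [0.5, 1.6, 1.6]
width: 0.0007
```

>>> move_arm(
  deltas=[
    [[0,0,0,0,0.004,0,0],[0,0,0,0,0.008,0,0],[0,0,0,0,0.013,0,0],[0,0,0,0,0.018,0,0],[0,0,0,0,0.023,0,0],[0,0,0,0,0.028,0,0],[0,0,0,0,0.033,0,0],[0,0,0,0,0.038,0,0],[0,0,0,0,0.043,0,0],[0,0,0,0,0.047,0,0],[0,0,0,0,0.05,0,0],[0,0,0,0,0.052,0,0]],
  ],
)

```text
t: 3.3
eef_pos: [0.5247, 0.1335, 0.0715]
ee_rot: [3.141, 0.0, -0.303]
force: [0.7, 0.9, 0.6]
width: 0.0005
```

>>> move_arm(
  deltas=[
    [[0,0,0,0,0.001,0,0],[0,0,0,0,0.002,0,0],[0,0,0,0,0.003,0,0],[0,0,0,0,0.003,0,0]],
  ],
)

```text
t: 3.63
eef_pos: [0.5238, 0.131, 0.0715]
ee_rot: [3.141, 0.0, -0.303]
force: [0.3, 1.1, -0.0]
width: 0.0003
```

Run:
```python
from h import *
from station import viewer
A=viewer.grab_frame("scene");B=viewer.grab_frame("top")
r=lambda i,w:cv2.resize(i,(w,int(i.shape[0]*w/i.shape[1])),interpolation=cv2.INTER_CUBIC)
cv2.imwrite("pics/a2.png",np.vstack([r(A["frame"][160:290,270:430],480),r(B["frame"][200:280,320:450],480)[:200]]))
```

```text
(no output)
```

View pics/a2.png

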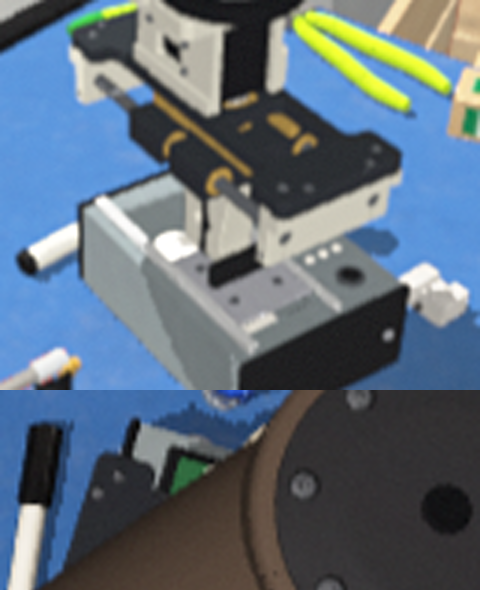

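The guard has slid most of the way, with the round key now visible at (175,245) and the fingers against the rib. I'll creep to the stop.

>>> move_arm(
  deltas=[
    [[0,0,0,0,0.001,0,0],[0,0,0,0,0.002,0,0],[0,0,0,0,0.003,0,0],[0,0,0,0,0.003,0,0]],
  ],
)

```text
t: 4.07
eef_pos: [0.5229, 0.1281, 0.0715]
ee_rot: [3.141, 0.0, -0.303]
force: [-0.2, 1.4, -0.5]
width: 0.0005
```

>>> move_arm(
  deltas=[
    [[0,0,0,0,0.001,0,0],[0,0,0,0,0.002,0,0],[0,0,0,0,0.002,0,0]],
  ],
)

```text
t: 4.32
eef_pos: [0.5223, 0.1261, 0.0715]
ee_rot: [3.141, 0.0, -0.303]
force: [-0.1, 0.5, -1.2]
width: 0.0007
```

>>> move_arm(
  deltas=[
    [[0,0,0,0,0.001,0,0],[0,0,0,0,0.0015,0,0],[0,0,0,0,0.0015,0,0]],
  ],
)

```text
t: 4.57
eef_pos: [0.5219, 0.1248, 0.0715]
ee_rot: [3.141, 0.0, -0.303]
force: [-0.1, 0.8, -1.1]
width: 0.0004
```

>>> move_arm(
  deltas=[
    [[0,0,0,0,0.001,0,0],[0,0,0,0,0.0015,0,0],[0,0,0,0,0.0015,0,0]],
  ],
)

```text
t: 4.82
eef_pos: [0.5215, 0.1233, 0.0715]
ee_rot: [3.141, 0.0, -0.303]
force: [-0.6, 1.1, -1.5]
width: 0.0003
```

>>> move_arm(
  deltas=[
    [[0,0,0,0,0.001,0,0],[0,0,0,0,0.001,0,0]],
  ],
)

```text
t: 4.98
eef_pos: [0.5213, 0.1224, 0.0716]
ee_rot: [3.142, -0.0, -0.303]
force: [-0.0, 0.2, -0.0]
width: 0.0006
```

>>> move_arm(
  deltas=[
    [[0,0,0,0,0.001,0,0],[0,0,0,0,0.0015,0,0],[0,0,0,0,0.0015,0,0]],
  ],
)

```text
t: 5.23
eef_pos: [0.5209, 0.121, 0.0716]
ee_rot: [-3.142, -0.0, -0.303]
force: [0.2, 0.9, 0.1]
width: 0.0003
```

>>> move_arm(
  deltas=[
    [[0,0,0,0,0.001,0,0],[0,0,0,0,0.0015,0,0],[0,0,0,0,0.0015,0,0]],
  ],
)

```text
t: 5.48
eef_pos: [0.5206, 0.1199, 0.0716]
ee_rot: [-3.141, -0.0, -0.303]
force: [-0.4, 2.4, -1.1]
width: 0.0006
```

Run:
```python
from h import *
from station import viewer
A=viewer.grab_frame("scene")
print(proj(A,[.5157,.1052,.062]))
cv2.imwrite("pics/a3.png",cv2.resize(A["frame"][190:320,280:420],(700,650),interpolation=cv2.INTER_CUBIC)[:600])
```

```text
[351.95759825 255.21545872]
```

View pics/a3.png

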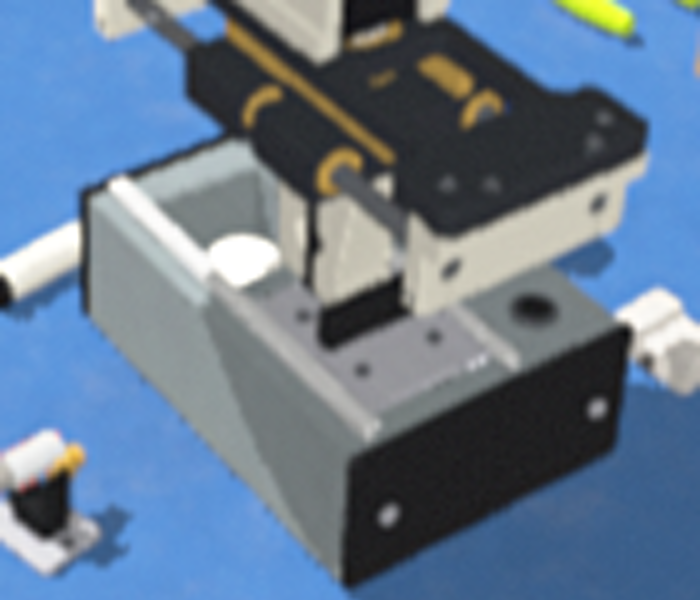

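The guard now looks to be nearly at the counter's -y end. The rib is at (360,320), the round key is fully exposed at (243,258), and force has begun to rise. One more small step to confirm the stop.

>>> move_arm(
  deltas=[
    [[0,0,0,0,0.0005,0,0],[0,0,0,0,0.001,0,0],[0,0,0,0,0.001,0,0]],
  ],
)

```text
t: 5.78
eef_pos: [0.5206, 0.1198, 0.0717]
ee_rot: [-3.14, -0.001, -0.303]
force: [-0.4, 6.9, -1.7]
width: 0.0003
```

Stop reached: the force is 6.9 N and the tool no longer advances. Now back off, lift, go over the round well, and check the key's position.

>>> move_arm(
  deltas=[
    [[0,0,0,0,-0.003,0,0],[0,0,0,0,-0.006,-0.012,0],[0,0,0,0,-0.025,-0.03,0],[0,0,0,0,-0.053,-0.04,0],[0,0,0,0,-0.053,-0.04,0],[0,0,0,0,-0.053,-0.04,0]],
  ],
)

```text
t: 6.28
eef_pos: [0.5364, 0.1701, 0.112]
ee_rot: [-3.141, -0.001, -0.302]
force: [0.2, -0.2, -1.0]
width: 0.0007
```

Run:
```python
from h import *
from station import viewer,monitor
A=viewer.grab_frame("scene"); s=monitor.get_state(); print(s["eef_pos"],s["force"])
g=A["frame"]; hsv=cv2.cvtColor(g,cv2.COLOR_BGR2HSV)
print("expect",proj(A,[.5356,.1693,.044]))
print(plane(A,280+243/5-.4,190+258/5-.4,.044))
cv2.imwrite("pics/a4.png",cv2.resize(g[190:310,280:420],(700,600),interpolation=cv2.INTER_CUBIC))
```

```text
[0.535511   0.16910787 0.11127136] [-0.10523448 -0.87170612  0.05234146]
expect [328.85323639 241.97809847]
[0.5365755  0.17156026 0.044     ]
```

View pics/a4.png

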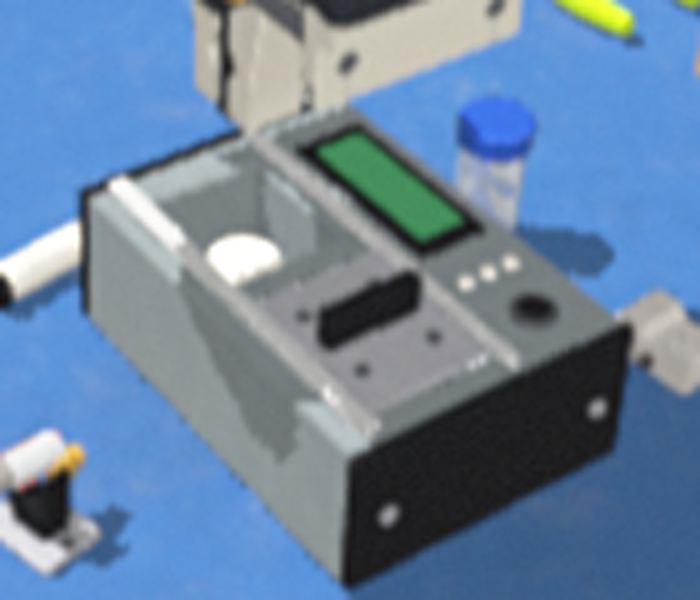

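The well is clear and the round key's top face is at (243,258), about (0.5365, 0.171) in the world, within 2 mm of the TCP. The guard is fully aside. Now down into the well.

>>> move_arm(
  deltas=[
    [[0,0,0,0,0,0.03,0],[0,0,0,0,0,0.045,0],[0,0,0,0,0,0.055,0],[0,0,0,0,0,0.06,0],[0,0,0,0,0,0.064,0],[0,0,0,0,0,0.064,0]],
  ],
)

```text
t: 6.83
eef_pos: [0.5357, 0.1688, 0.0471]
ee_rot: [3.141, 0.001, -0.303]
force: [0.3, -0.3, 0.3]
width: 0.0005
```

>>> move_arm(
  deltas=[
    [[0,0,0,0,0,0.002,0],[0,0,0,0,0,0.004,0],[0,0,0,0,0,0.0055,0],[0,0,0,0,0,0.0055,0]],
  ],
)

```text
t: 7.17
eef_pos: [0.5365, 0.1696, 0.0426]
ee_rot: [-3.141, -0.001, -0.303]
force: [0.6, -0.4, 2.1]
width: 0.0003
```

>>> move_arm(
  deltas=[
    [[0,0,0,0,0,0.0015,0],[0,0,0,0,0,0.003,0],[0,0,0,0,0,0.0045,0],[0,0,0,0,0,0.0045,0]],
  ],
)

```text
t: 7.5
eef_pos: [0.5365, 0.1696, 0.0383]
ee_rot: [-3.141, -0.001, -0.302]
force: [0.4, -0.5, 7.7]
width: 0.0001
```

>>> move_arm(
  deltas=[
    [[0,0,0,0,0,0.001,0],[0,0,0,0,0,0.0015,0],[0,0,0,0,0,0.0015,0]],
  ],
)

```text
t: 7.75
eef_pos: [0.5365, 0.1696, 0.038]
ee_rot: [-3.141, -0.001, -0.302]
force: [-4.7, -1.1, 21.5]
width: 0.0006
```

Bottomed out. I'll ease to a light hold for about a second.

>>> move_arm(
  deltas=[
    [[0,0,0,0,0,-0.001,0],[0,0,0,0,0,-0.001,0],[0,0,0,0,0,-0.001,0],[0,0,0,0,0,-0.001,0],[0,0,0,0,0,-0.001,0],[0,0,0,0,0,-0.001,0],[0,0,0,0,0,-0.001,0],[0,0,0,0,0,-0.001,0],[0,0,0,0,0,-0.001,0],[0,0,0,0,0,-0.001,0]],
  ],
)

```text
t: 8.58
eef_pos: [0.5365, 0.1696, 0.0382]
ee_rot: [-3.141, -0.001, -0.302]
force: [-2.2, -0.2, 12.2]
width: 0.0009
```

>>> move_arm(
  deltas=[
    [[0,0,0,0,0,-0.004,0],[0,0,0,0,0,-0.012,0],[0,0,0,0,0,-0.035,0],[0,0,0,0,0,-0.065,0],[0,0,0,0,0,-0.075,0],[0,0,0,0,0.03,-0.075,0],[0,0,0,0,0.07,-0.075,0],[0,0,0,0,0.106,-0.075,0],[0,0,0,0,0.109,-0.075,0],[0,0,0,0,0.109,-0.075,0]],
  ],
)

```text
t: 9.42
eef_pos: [0.5022, 0.0634, 0.1122]
ee_rot: [3.141, 0.001, -0.305]
force: [-0.5, -0.5, -0.5]
width: 0.0005
```

Run:
```python
from h import *
from station import viewer,monitor
A=viewer.grab_frame("scene"); s=monitor.get_state(); print(s["eef_pos"],s["force"])
cv2.imwrite("pics/a5.png",cv2.resize(A["frame"][170:310,270:420],(640,597),interpolation=cv2.INTER_CUBIC))
```

```text
[0.50314768 0.06462362 0.11231007] [0.18401646 0.00384894 0.14374269]
```

View pics/a5.png

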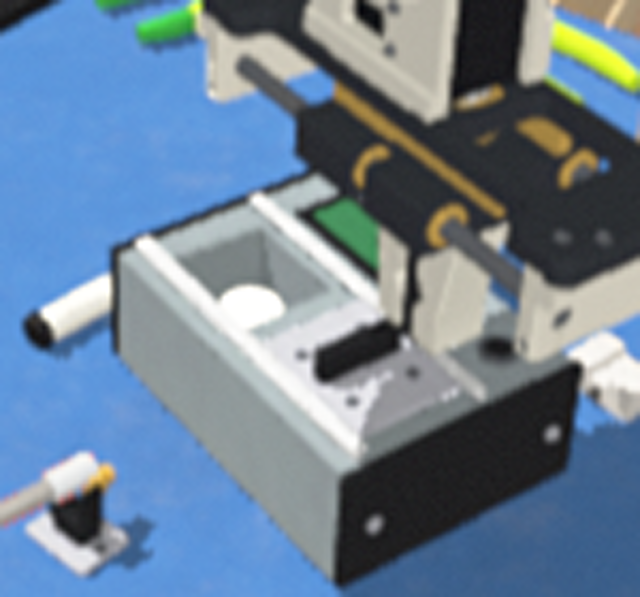

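The key has sprung back up (252,303), and the fingers hover on the -y side of the rib. Now down, then push the guard home.

>>> move_arm(
  deltas=[
    [[0,0,0,0,0,0.025,0],[0,0,0,0,0,0.038,0],[0,0,0,0,0,0.041,0],[0,0,0,0,0,0.041,0]],
  ],
)

```text
t: 9.8
eef_pos: [0.5031, 0.0657, 0.0701]
ee_rot: [3.14, 0.002, -0.302]
force: [0.6, 0.0, 0.2]
width: 0.0001
```

>>> move_arm(
  deltas=[
    [[0,0,0,0,-0.005,0,0],[0,0,0,0,-0.01,0,0],[0,0,0,0,-0.013,0,0],[0,0,0,0,-0.016,0,0],[0,0,0,0,-0.02,0,0],[0,0,0,0,-0.024,0,0]],
  ],
)

```text
t: 10.3
eef_pos: [0.5107, 0.0884, 0.0714]
ee_rot: [-3.142, -0.0, -0.303]
force: [-0.5, -1.4, 2.0]
width: 0.001
```

>>> move_arm(
  deltas=[
    [[0,0,0,0,-0.004,0,0],[0,0,0,0,-0.009,0,0],[0,0,0,0,-0.014,0,0],[0,0,0,0,-0.019,0,0],[0,0,0,0,-0.024,0,0],[0,0,0,0,-0.029,0,0],[0,0,0,0,-0.034,0,0],[0,0,0,0,-0.039,0,0],[0,0,0,0,-0.044,0,0],[0,0,0,0,-0.049,0,0],[0,0,0,0,-0.053,0,0],[0,0,0,0,-0.055,0,0]],
  ],
)

```text
t: 11.3
eef_pos: [0.5271, 0.1412, 0.071]
ee_rot: [3.141, 0.0, -0.303]
force: [-0.8, -1.2, -0.5]
width: 0.0005
```

>>> move_arm(
  deltas=[
    [[0,0,0,0,-0.0015,0,0],[0,0,0,0,-0.003,0,0],[0,0,0,0,-0.0045,0,0],[0,0,0,0,-0.0045,0,0]],
  ],
)

```text
t: 11.63
eef_pos: [0.5284, 0.1451, 0.071]
ee_rot: [-3.141, -0.0, -0.303]
force: [-0.2, -0.5, 0.6]
width: 0.0004
```

>>> move_arm(
  deltas=[
    [[0,0,0,0,-0.001,0,0],[0,0,0,0,-0.002,0,0],[0,0,0,0,-0.002,0,0]],
  ],
)

```text
t: 11.88
eef_pos: [0.5289, 0.1469, 0.071]
ee_rot: [-3.142, -0.0, -0.303]
force: [-0.8, -0.4, -1.1]
width: 0.0005
```

>>> move_arm(
  deltas=[
    [[0,0,0,0,-0.001,0,0],[0,0,0,0,-0.0015,0,0],[0,0,0,0,-0.0015,0,0]],
  ],
)

```text
t: 12.13
eef_pos: [0.5294, 0.1484, 0.071]
ee_rot: [-3.142, -0.0, -0.303]
force: [0.3, -1.8, 0.4]
width: 0.0002
```

>>> move_arm(
  deltas=[
    [[0,0,0,0,-0.001,0,0],[0,0,0,0,-0.0015,0,0],[0,0,0,0,-0.0015,0,0]],
  ],
)

```text
t: 12.38
eef_pos: [0.5299, 0.1498, 0.0711]
ee_rot: [-3.142, -0.0, -0.303]
force: [-0.1, -0.2, -1.4]
width: 0.0005
```

>>> move_arm(
  deltas=[
    [[0,0,0,0,-0.0005,0,0],[0,0,0,0,-0.001,0,0],[0,0,0,0,-0.001,0,0]],
  ],
)

```text
t: 12.63
eef_pos: [0.5301, 0.1506, 0.0711]
ee_rot: [3.141, 0.0, -0.303]
force: [0.2, -1.9, -0.4]
width: 0.0005
```

>>> move_arm(
  deltas=[
    [[0,0,0,0,-0.0005,0,0],[0,0,0,0,-0.001,0,0],[0,0,0,0,-0.001,0,0]],
  ],
)

```text
t: 12.88
eef_pos: [0.53, 0.1507, 0.0711]
ee_rot: [3.14, 0.0, -0.303]
force: [-0.7, -5.1, 1.8]
width: 0.0003
```

>>> move_arm(
  deltas=[
    [[0,0,0,0,-0.0005,0,0],[0,0,0,0,-0.001,0,0],[0,0,0,0,-0.001,0,0]],
  ],
)

```text
t: 13.13
eef_pos: [0.53, 0.1508, 0.071]
ee_rot: [3.138, 0.001, -0.303]
force: [0.1, -9.4, 2.7]
width: 0.0004
```

Home stop reached: the force rose to 9.4 N and motion stopped. Now back off, lift clear and check.

>>> move_arm(
  deltas=[
    [[0,0,0,0,0.003,0,0],[0,0,0,0,0.008,0,0],[0,0,0,0,0.008,-0.02,0],[0,0,0,0,0.008,-0.06,0],[0,0,0,0,0.008,-0.1,0],[0,0,0,-0.03,-0.03,-0.13,0],[0,0,0,-0.05,-0.07,-0.14,0],[0,0,0,-0.05,-0.11,-0.14,0],[0,0,0,-0.05,-0.15,-0.14,0],[0,0,0,-0.05,-0.19,-0.14,0],[0,0,0,-0.05,-0.23,-0.14,0],[0,0,0,-0.05,-0.25,-0.14,0]],
  ],
)

```text
t: 14.13
eef_pos: [0.558, 0.4098, 0.211]
ee_rot: [-3.14, -0.0, -0.301]
force: [-0.2, -0.3, -0.1]
width: 0.0002
```

>>> move_arm(
  deltas=[
    [[0,0,0,0,-0.04,0,0],[0,0,0,0,-0.08,0,0],[0,0,0,0,-0.12,0,0],[0,0,0,0,-0.12,0,0],[0,0,0,0,-0.12,0,0]],
  ],
)

```text
t: 14.55
eef_pos: [0.593, 0.5228, 0.2082]
ee_rot: [3.14, 0.001, -0.301]
force: [-0.1, 0.2, -0.2]
width: 0.0007
```

Run:
```python
from h import *
from station import viewer
A=viewer.grab_frame("scene")["frame"];B=viewer.grab_frame("top")["frame"]
a=cv2.resize(A[190:330,270:420],(600,560),interpolation=cv2.INTER_CUBIC);b=cv2.resize(B[195:335,310:450],(560,560),interpolation=cv2.INTER_CUBIC)
cv2.imwrite("pics/fin.png",cv2.resize(np.hstack([b,a]),(800,386),interpolation=cv2.INTER_AREA))
b0=cv2.imread("pics/top0.png")
d=cv2.absdiff(B,b0).max(2)[195:335,310:450]
print("changed px by 20x20 block",[[int((d[i:i+20,j:j+20]>50).sum()) for j in range(0,140,20)] for i in range(0,140,20)])
for n,f in(("before",b0),("after",B)):
    m=(f[:,:,:].max(2)<45).astype(np.uint8); m[:235]=0;m[268:]=0;m[:,:360]=0;m[:,380:]=0
    print(n,cv2.connectedComponentsWithStats(m)[2:])
```

```text
changed px by 20x20 block [[0, 0, 0, 2, 2, 0, 0], [17, 0, 20, 0, 0, 0, 0], [86, 0, 92, 110, 1, 0, 0], [205, 87, 94, 95, 139, 0, 0], [400, 385, 29, 2, 39, 17, 0], [400, 191, 0, 0, 0, 0, 0], [400, 89, 0, 0, 0, 0, 0]]
before (array([[     0,      0,    640,    400, 255927],
       [   366,    243,      8,     19,     73]], dtype=int32), array([[319.48570882, 199.48499377],
       [369.60273973, 252.10958904]]))
after (array([[     0,      0,    640,    400, 255918],
       [   364,    242,      9,     20,     82]], dtype=int32), array([[319.48452629, 199.48337749],
       [367.79268293, 251.37804878]]))
```

View pics/fin.png

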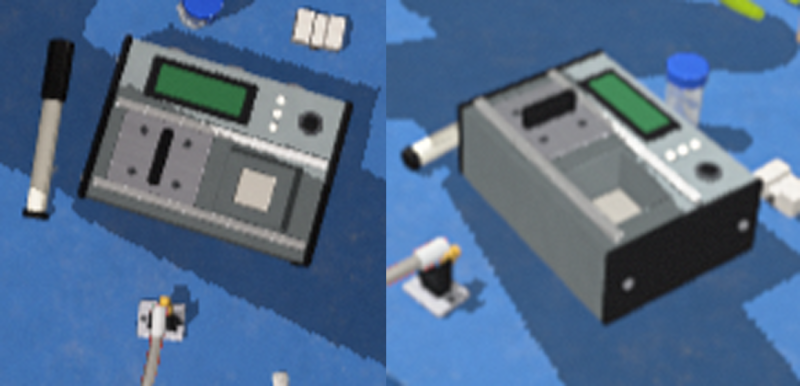

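The guard is home: its rib moved about 2 px (3 mm) past its nearly-home start. The counter, die, vial and pen are in place, and the changed pixels are mostly shadow.

```bash
python3 -c "
from station import arm; print(arm.job_done())"
```

```text
the job is handed in; nothing more can be done
None
```

The counter reset is done and handed in at about 15 s of the 51 s limit, by pushing and pressing with the fingers shut.

- **Guard aside:** I pushed it by the rib until it stopped; force rose to 6.9 N and the tool no longer moved.
- **Round key:** I pressed it to its bottom and held it about 1.1 s. The height fell from about 44 to 38 mm, matching the 6 mm travel. After release, the camera showed it back up.
- **Guard home:** I pushed it back until it stopped at 9.4 N. In the last top view the rib sat about 2 px (about 3 mm) further home than at the start.
- **Everything else:** The last pictures show no visible movement of the counter, die, vial or pen. The square key was never touched.

Two things were not perfect:
- **Press force:** It briefly reached about 21 N when the key bottomed, so I eased it to about 12 N for the hold.
- **Measured length:** The counter's length came out about 6 mm short of the given 168 mm. The square key, the round key and the guard's stops still matched the position estimate to a few millimetres.

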